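# Refit the spacer and grease the plate shaker's drive

### The arm

A 7-joint arm with a two-finger parallel gripper is mounted at the origin on the work surface. World frame = base frame: x ahead of the robot, y to its left, z up, the work surface at z = 0. Lengths are in m, angles in rad, forces in N, time in s.
With the tool pointing down it reaches from about 0.4 to 0.9 m from the base axis. Payload 5.5 kg.
Tool frame: the origin (TCP) lies midway between the tips of the shut fingers; the grasp point (between the pads) lies 19 mm behind it (robot.grip_point_offset is the distance from the TCP to the grasp point, in m); z points along the fingers, y is the line along which they close (so a half turn about z gives the same grasp; the last joint's range is limited). The gripper opens to 92 mm and grips with 3 to 60 N. Pads are 19 mm wide; open, the fingers measure 130 mm over their backs; the gripper's body (75 mm by 190 mm) begins 47 mm behind the grasp point.
Start: joints at [1.607, 0.501, -0.427, 1.55, 0.221, 1.138, -0.21], TCP at [0.146, -0.633, 0.19] pointing down, gripper open.
Joint ranges: [-2.88, 2.88], [-0.31, 2.03], [-1.54, 1.56], [0.2, 2.42], [-1.41, 4.55], [0.19, 2.02], [-2.57, 2.57]. Speed limits (rad/s): [2.57, 2.57, 3.14, 3.14, 3.14, 3.14, 3.14].

### API

Orientations are given as a unit quaternion [x, y, z, w].
In Python, from bench import robot, fingers, kin, viewer, workorder, monitor gives the robot as it stands. Calls block until the motion is done:
- robot.goto(position, orientation): joint-space move of the TCP to a pose.
- robot.line_to(position, ori=None, max_speed=0.15): straight line of the TCP; ori=None keeps the orientation; max_speed is the mean speed in m/s.
- robot.goto_joints(angles): joint-space move.
- fingers.gripper_to(opening, squeeze=None): finger opening in m; squeeze is the grip in N (None keeps the last); returns when the fingers have stopped.
- robot.dwell(seconds).
- kin.solve_ik(position, orientation): joint angles nearest the present ones, or None.
- viewer.capture(name): name is "scene" or "top" or "wrist"; returns (picture, depth): 480x640x3 uint8, red, green, blue; 480x640 float32, m along the optical axis (not along the pixel's ray), 0 where there is no reading.
- viewer.camera_params(name): a dict with "intrinsics" (3x3 intrinsics, pixels), "camera_from_world" (4x4, takes a point from world to camera coordinates). Camera axes: x right, y down, z forward; pixel columns grow to the right and rows downward; lengths in m; the calibration is good to about 2 mm. A picture is of the moment at which its call begins: read the wrist's pose just before it. camera_params takes no time and is no camera call; for the wrist camera it gives the pose at the moment of the call.
A pose or a line that the arm cannot do raises robot.IKError and nothing moves.
- workorder.finish_job(): hands the job in; it is judged then, once.
Readings, each from a call of its own:
- monitor.read_time_s(): time.
- monitor.read_joint_positions(): joint angles.
- monitor.read_joint_velocities(): joint speeds.
- monitor.read_joint_torque(): joint torques, N m.
- monitor.read_ee_pos(): TCP position.
- monitor.read_tcp_rot(): TCP orientation.
- monitor.read_contact_force(): force on the tool from outside, world axes, zero at the start.
- monitor.read_torque(): the same for the moment, N m.
- monitor.read_finger_gap(): finger opening in m.
- monitor.read_grip_force(): force on a finger pad.
Only numpy, scipy, OpenCV 4.12 (cv2) and the standard library are available. Lean on these libraries where they do the work, as an engineer would, in place of code of your own. Each camera call takes 0.05 s, during which the arm holds its last target. There are 200 camera calls.

### The job

The plate shaker's drive is being serviced: slide the brass spacer over the upright drive shaft so that it sits flush on the shaft's shoulder, and let go of it. Then take the orange grease coupler from its blue stand, press it squarely onto the tilted grease nipple until both side catches snap in over its lip and it is fully home, and finish while still holding it pressed fully home against the nipple's spring with the gripper. Leave the other things on the bench where they are.

Things in the scene. Friction and masses are not known exactly. Their poses are not given: they have to be found in the camera images.
- shaker: base of a bench plate shaker with its platform taken off, fixed to the bench: low white housing 180 (x) x 220 (y) x 50 mm high with an aluminium deck; origin under its centre, z up; its control front faces -x. It carries the shaft and the nipple. The shaft is on its +y half, the nipple on its -y half
- shaft_seat (a point): centre of the shoulder on which the spacer must sit, 75 mm above the bench. The shoulder is a dark steel disc of 30 mm diameter and 25 mm high standing on the deck; the upright steel shaft of 20 mm diameter rises 38 mm from it, its top 6 mm coned to 10 mm diameter
- shaft_top (a point): top centre of the shaft, 38 mm above the shoulder
- spacer: loose brass ring, outer diameter 44, bore 24, height 26 mm, 0.2 kg (mass varies 20 %), standing flat on the bench; origin at the centre of its underside, z along the bore
- stand: blue open round stand, fixed to the bench, outer diameter 58, rim 14 mm high, floor 4 mm thick, in which the coupler stands upright; origin under its centre
- coupler: loose round grease coupler, 84 mm long, 0.2 kg; origin at the centre of its open mouth (lower end in the stand), z along it to the orange end. Rounded steel lip of 42 mm diameter, z 0 to 5 mm; steel nose of 32 mm to z 34; black flange of 40 mm, z 34 to 39; orange grip barrel of 28 mm, z 39 to 84. Bore 22 mm in its first 4 mm, then 16 mm, 31 mm deep in all
- nipple: tilted grease nipple on the shaker; z is its axis, pointing out, leaning 0.42 rad from vertical towards the shaker's -x; its y is parallel to the shaker's y. Steel stud of 14 mm diameter, tip at z = 41 mm, last 6 mm coned to 7 mm. Brass spring collar of 30 mm diameter round it, top at z = 26 mm when free. Two catch posts 32 to 38 mm off on +y and -y, up to z = 32 mm
- nipple_tip (a point): tip of the stud, 41 mm along the nipple's z from its origin. The coupler slides over the stud and its mouth pushes the collar down; at the collar's hard stop the mouth is at nipple z = 14 mm, 27 mm below the tip
- collar (a joint): how far the spring collar is pressed down the stud, m: 0 free, 0.012 at its hard stop; fully home means about 0.008 or more. Spring of about 3 N when free to 12 N at the stop; it pushes the coupler back as soon as it is not held down
- catch_left (a joint): outward travel of the spring catch at +y of the nipple (steel roller, orange slide), m: 0 closed, about 0.003 as the coupler's lip passes, back to 0 once snapped over the lip (collar pressed 5 to 6 mm). The catches resist with some 6 to 10 N from 3 mm before the mouth meets the collar, then pull the coupler in as they snap; they alone do not hold it fully home
- catch_right (a joint): the same for the catch at -y of the nipple
- tip_box: bystander: grey and blue pipette-tip box with a raised blue lid, 85 x 125 x 110 mm, origin under its centre
- pcr_plate: bystander: white 96-well plate on a black block, 95 x 135 x 27 mm, origin under its centre
- tube_rack: bystander: yellow tube rack, 70 x 130 x 47 mm, origin under its centre
- pipette: bystander: grey pipette lying down, about 210 mm long along its x, 28 mm wide, 26 mm high
- driver: bystander: red screwdriver lying down, 160 mm long along its x
- bottle: bystander: white bottle with blue cap, 60 mm diameter, 130 mm high, origin under its centre
- coupler_grip (a point): point on the coupler's axis in its orange grip barrel, 60 mm from the mouth, where it is well gripped across; fingers may push on the black flange 21 mm nearer the mouth
There are look-alikes about, which are no part of the job. There is more than one size of the spacer; the job needs the largest.

How it is judged:
By the outcome, as a careful person would: the job done as asked, in the order asked, and still so for the second after the job is handed in, while the arm keeps its last pose, push and grip.
It also fails if it takes over 58 s, if anything falls off the work surface, if the arm or the gripper's body presses on something with over 40 N, if the wrist force passes 120 N, or if a joint passes its speed limit or range.

## Working session

There is one attempt and no reset: what is moved stays moved. The work goes in short steps, each a Python script; the robot and the scene stay as the last script left them, time stands still between calls to the robot, and variables do not carry over. Pictures are saved under pics/ and viewed, at most 10 in all, crops included, and the job is handed in when it is done.

```bash
ls; mkdir -p pics; python3 - <<'E'
from bench import robot, fingers, kin, viewer, workorder, monitor
import cv2, numpy as np
for n in ("scene","top"):
    p,d=viewer.capture(n); cv2.imwrite(f"pics/{n}0.png",p[:,:,::-1]); np.save(f"pics/{n}0.npy",d)
    c=viewer.camera_params(n); print(n,np.round(c["intrinsics"],1).tolist(),np.round(c["camera_from_world"],3).tolist())
print(monitor.read_time_s(),robot.grip_point_offset,monitor.read_tcp_rot())
E
```

```text
pics
scene [[460.6, 0.0, 319.3], [0.0, 460.6, 236.6], [0.0, 0.0, 1.0]] [[0.756, 0.654, -0.004, -0.355], [0.392, -0.459, -0.797, -0.11], [-0.524, 0.601, -0.603, 1.362], [0.0, 0.0, 0.0, 1.0]]
top [[480.2, 0.0, 322.4], [0.0, 480.2, 240.3], [0.0, 0.0, 1.0]] [[0.002, -1.0, 0.007, -0.028], [-0.99, -0.003, -0.142, 0.502], [0.142, -0.007, -0.99, 1.163], [0.0, 0.0, 0.0, 1.0]]
0.1 0.0188 [ 9.93573789e-01  1.13182727e-01 -8.82530411e-05 -8.88141790e-04]
```

View pics/scene0.png

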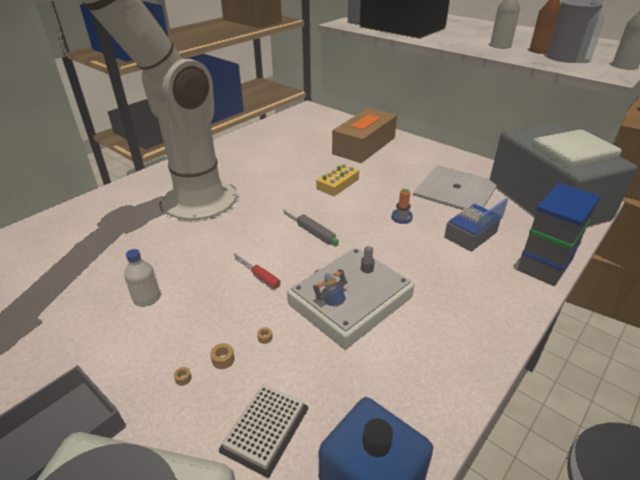

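View pics/top0.png

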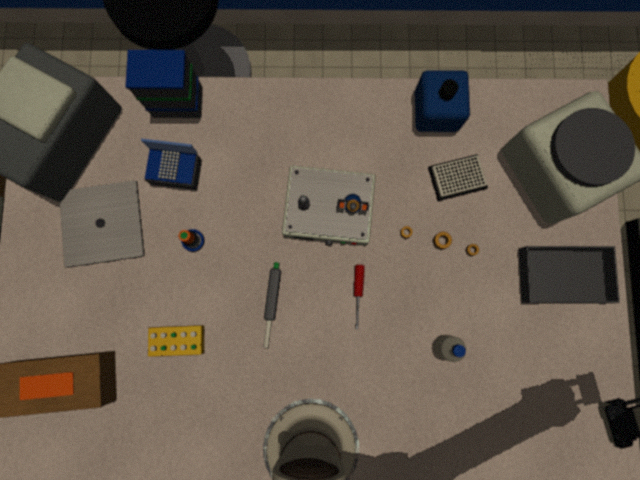

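The scene picture shows the rings at (182,375), (222,355), (265,335), the coupler in its blue stand at (403,205), and the shaker with its nipple at (330,287) and shaft at (368,260). In the top picture the rings are at (405,232), (443,240), (473,250), and the middle one is visibly the largest, so it should be the spacer. The coupler is at (190,240), the shaft at (303,203) and the nipple at (352,205). Next I'll measure these and confirm with an enlarged crop.

```bash
cat > h.py <<'E'
from bench import robot, fingers, kin, viewer, workorder, monitor
import cv2, numpy as np
from scipy.spatial.transform import Rotation as R
def ray(c,u,v,z):
    T=np.array(c["camera_from_world"]);K=np.array(c["intrinsics"])
    o=-T[:3,:3].T@T[:3,3]; d=T[:3,:3].T@np.linalg.solve(K,[u,v,1.]); return o+d*(z-o[2])/d[2]
def cloud(c,d):
    T=np.array(c["camera_from_world"]);K=np.array(c["intrinsics"])
    v,u=np.mgrid[:480,:640]; P=np.stack([(u-K[0,2])/K[0,0]*d,(v-K[1,2])/K[1,1]*d,d],-1)
    return (P-T[:3,3])@T[:3,:3]
def blobs(m,amin=20):
    n,l,s,c=cv2.connectedComponentsWithStats(m.astype(np.uint8)); return [(c[i],s[i]) for i in range(1,n) if s[i,4]>=amin]
def down(yaw):  # tool z down, tool y at angle yaw from world y
    return (R.from_euler('z',yaw)*R.from_quat([1,0,0,0])).as_quat()
E
python3 - <<'E'
from h import *
c=viewer.camera_params("top"); p=cv2.imread("pics/top0.png"); d=np.load("pics/top0.npy"); P=cloud(c,d)
hsv=cv2.cvtColor(p,cv2.COLOR_BGR2HSV)
def inroi(x0,x1,y0,y1):
    m=np.zeros((480,640),bool); m[y0:y1,x0:x1]=1; return m
br=(hsv[...,0]>8)&(hsv[...,0]<28)&(hsv[...,1]>110)&inroi(390,490,215,265)
for q,s in blobs(br,10): print("ring",q.round(1),s, ray(c,s[0]+s[2]/2-.5,s[1]+s[3]/2-.5,0.02).round(4),"diam~",max(s[2:4])*ray(c,1,0,.02)[1].__class__(1)*0+ max(s[2:4])*1.13/480)
def zs(m,n):
    Q=P[m]; print(n,len(Q),Q.mean(0).round(4),Q[:,2].max().round(4))
z=P[...,2]
zs(inroi(290,320,190,215)&(z>.10),"shafttop")
zs(inroi(290,320,190,215)&(z>.062)&(z<.1),"shaft")
zs(inroi(335,375,185,220)&(z>.065),"nip")
zs(inroi(170,215,215,260)&(z>.07),"coupler")
bl=(hsv[...,0]>100)&(hsv[...,0]<130)&(hsv[...,1]>120)
zs(bl&inroi(170,215,220,260)&(z>.006)&(z<.03),"stand")
zs(bl&inroi(335,375,185,220),"nipblue")
m=inroi(270,390,155,260)&(z>.04)&(z<.058); Q=P[m][:,:2]; 
r=cv2.minAreaRect(Q.astype(np.float32)*1000); print("deck",r)
a=cv2.resize(p[210:265,385:495],None,fx=4,fy=4,interpolation=2); b=cv2.resize(p[210:265,160:270],None,fx=4,fy=4,interpolation=2)
b[:, 240:]=0; e=cv2.resize(p[155:255,275:385],None,fx=3,fy=3); e=cv2.copyMakeBorder(e,0,440-300,0,440-330-0 if 0 else 0,cv2.BORDER_CONSTANT)
L=np.vstack([a,b]); cv2.imwrite("pics/crop1.png",np.clip(np.hstack([L,e[:440]]).astype(float)*1.5,0,255))
E
```

```text
ring [406.1 231.6] [400 226  13  13  99] [ 0.5264 -0.2393  0.02  ] diam~ 0.03060416666666666
ring [442.4 239.9] [433 231  19  18 211] [ 0.5075 -0.3302  0.02  ] diam~ 0.04472916666666667
ring [472.3 249.4] [466 244  13  12 106] [ 0.4821 -0.4054  0.02  ] diam~ 0.03060416666666666
shafttop 61 [0.5764 0.018  0.1654] 1.2224
shaft 73 [0.5844 0.019  0.0768] 0.0998
nip 392 [ 0.5802 -0.0979  0.1076] 1.2224
coupler 135 [0.4958 0.2849 0.1459] 1.2224
stand 81 [0.4995 0.2947 0.0128] 0.0205
nipblue 50 [ 0.6023 -0.1003  0.0784] 0.0827
deck ((593.5182495117188, -42.901824951171875), (219.0539093017578, 179.97830200195312), 84.34553527832031)[ WARN:0@0.058] global loadsave.cpp:1063 imwrite_ Unsupported depth image for selected encoder is fallbacked to CV_8U.
```

View pics/crop1.png

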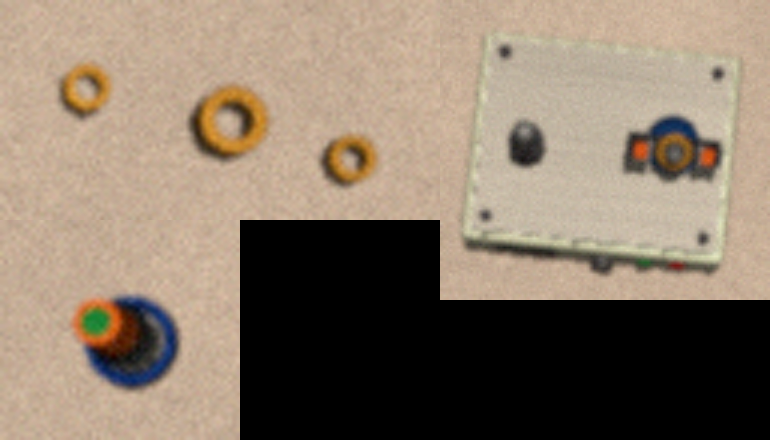

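The crop confirms it: the middle ring, at (443,240) in the top picture, measures about 44.7 mm against about 30 mm for the other two, so it is the spacer. The coupler in the blue stand is orange, with a green end face. The shaker is yawed about -0.1 rad. I'll go above the spacer and look from close by.

```bash
python3 - <<'E'
from h import *
for y in (np.pi/2,-np.pi/2):
    print(y, kin.solve_ik([.5075,-.330,.16],down(y)))
q=[(y,kin.solve_ik([.5075,-.330,.16],down(y))) for y in (np.pi/2,-np.pi/2)]
now=np.array(monitor.read_joint_positions())
y,j=min([a for a in q if a[1] is not None],key=lambda a:abs(np.array(a[1])-now).max())
t=monitor.read_time_s(); robot.goto([.5075,-.330,.16],down(y)); print("yaw",y,"dt",monitor.read_time_s()-t)
c=viewer.camera_params("wrist"); p,d=viewer.capture("wrist"); cv2.imwrite("pics/w1.png",p[:,:,::-1])
print(np.round(c["camera_from_world"],3).tolist(),c["intrinsics"][0])
hsv=cv2.cvtColor(p,cv2.COLOR_RGB2HSV); m=(hsv[...,0]>8)&(hsv[...,0]<28)&(hsv[...,1]>110)
for q,s in blobs(m,200): print(q,s,ray(c,s[0]+s[2]/2-.5,s[1]+s[3]/2-.5,.026).round(4))
# candidate later poses
Rn=R.from_euler('z',-.0987)*R.from_euler('y',-.42)
for k in (0,np.pi):
  print(kin.solve_ik([.56,-.1,.14],(Rn*R.from_quat([1,0,0,0])*R.from_euler('z',k)).as_quat()))
E
```

```text
1.5707963267948966 [ 1.15352     0.56092896 -0.85537478  1.68731209  0.46496072  1.10960853
  0.16144669]
-1.5707963267948966 [-0.23774312  0.68479853  1.13202045  1.73489548 -0.67169051  1.16838733
 -2.05143398]
yaw 1.5707963267948966 dt 1.7249999999999999
[[1.0, -0.004, -0.003, -0.506], [-0.004, -0.964, 0.266, -0.343], [-0.004, -0.266, -0.964, 0.273], [0.0, 0.0, 0.0, 1.0]] [376.76643279   0.         321.70856689]
[348.38912134 108.9665272 ] [331  91  35  37 717] [ 0.5267 -0.2412  0.026 ]
[323.17874736 214.07037298] [ 300  189   48   50 1421] [ 0.5062 -0.3289  0.026 ]
[299.59379616 289.41063516] [285 273  30  33 677] [ 0.4835 -0.4009  0.026 ]
[108.26412326 333.40645635] [  92  299   40   69 1363] [ 0.3    -0.4464  0.026 ]
[535.25588026 332.95367071] [ 512  299   40   69 1403] [ 0.7071 -0.4476  0.026 ]
[505.30214918 386.07458913] [ 304  376  336   18 3164] [ 0.655  -0.5054  0.026 ]
[ 0.64208578  0.19343299 -0.54275321  2.2043391   0.24988865  0.35965604
 -1.75649964]
[ 1.18478464  0.37838695 -1.19265308  2.19195811  0.81069156  0.4951259
  0.89955197]
```

View pics/w1.png

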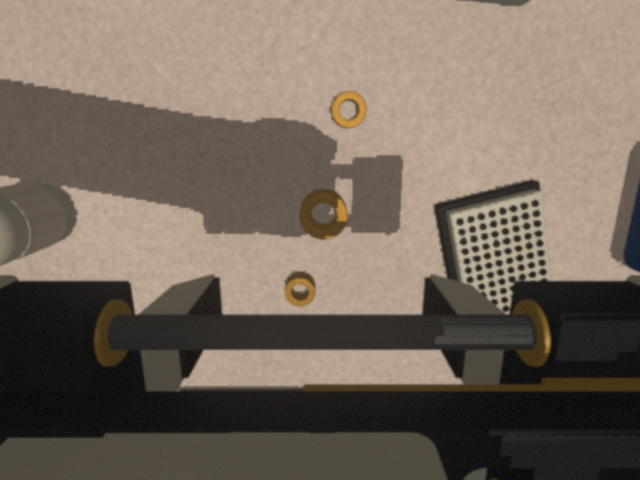

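The close look shows the spacer at (323,214) between the two small rings at (348,109) and (300,291), which places it at (0.507,-0.330). I'll grasp it and photograph the nipple and shaft on the way over.

```bash
python3 - <<'E'
from h import *
y=np.pi/2
robot.line_to([.5067,-.3297,.05],max_speed=.2); robot.line_to([.5067,-.3297,.004],max_speed=.08)
fingers.gripper_to(.03,25); print("gap",monitor.read_finger_gap(),monitor.read_grip_force())
robot.line_to([.5067,-.3297,.2],max_speed=.2)
print(monitor.read_finger_gap(),monitor.read_contact_force(),monitor.read_ee_pos(),monitor.read_time_s())
for i,pos in enumerate(([.58,-.18,.2],[.58,-.05,.2])):
    robot.line_to(pos,max_speed=.25); robot.dwell(.15)
    c=viewer.camera_params("wrist"); p,d=viewer.capture("wrist"); cv2.imwrite(f"pics/n{i}.png",p[:,:,::-1]); np.savez(f"pics/n{i}.npz",d=d,**c)
print(monitor.read_time_s())
a=np.hstack([cv2.imread(f"pics/n{i}.png")[0:380,150:540] for i in (0,1)]); cv2.imwrite("pics/n.png",a)
E
```

```text
gap 0.03038649033490514 0.0
0.03007675788475353 [ 0.37529399  0.60129623 -0.22582857] [ 0.50575096 -0.3294188   0.19873454] 5.525
7.4083
```

View pics/n.png

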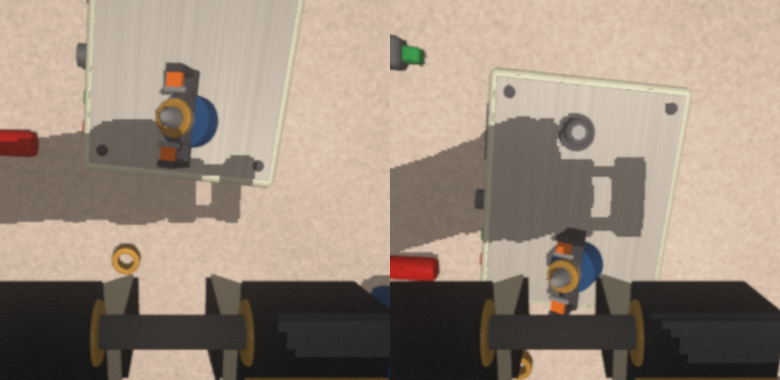

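The picture shows the nipple (left half, stud near (168,118), collar, two orange catches) and the shaft (right half, top at (578,132)). However, the fingers closed to 30 mm with no grip force, so the spacer was missed. I'll check where the rings are now.

```bash
python3 - <<'E'
from h import *
c=viewer.camera_params("top"); p,d=viewer.capture("top"); cv2.imwrite("pics/top1.png",p[:,:,::-1])
hsv=cv2.cvtColor(p,cv2.COLOR_RGB2HSV); P=cloud(c,d)
m=(hsv[...,0]>8)&(hsv[...,0]<28)&(hsv[...,1]>110); m[:, :380]=0; m[:,520:]=0; m[:200]=0; m[290:]=0
for q,s in blobs(m,10): print(q,s,ray(c,s[0]+s[2]/2-.5,s[1]+s[3]/2-.5,.02).round(4))
print(monitor.read_ee_pos(),monitor.read_finger_gap(),monitor.read_grip_force())
cv2.imwrite("pics/c2.png",np.hstack([cv2.resize(x[160:290,260:520],None,fx=3,fy=3) for x in (p[:,:,::-1],)]))
E
```

```text
[443.95857988 239.18343195] [435 231  17  18 169] [ 0.5075 -0.3328  0.02  ]
[472.2815534  249.44660194] [466 244  13  12 103] [ 0.4821 -0.4054  0.02  ]
[ 0.57997905 -0.05181256  0.19975243] 0.029785853818495703 0.0
```

View pics/c2.png

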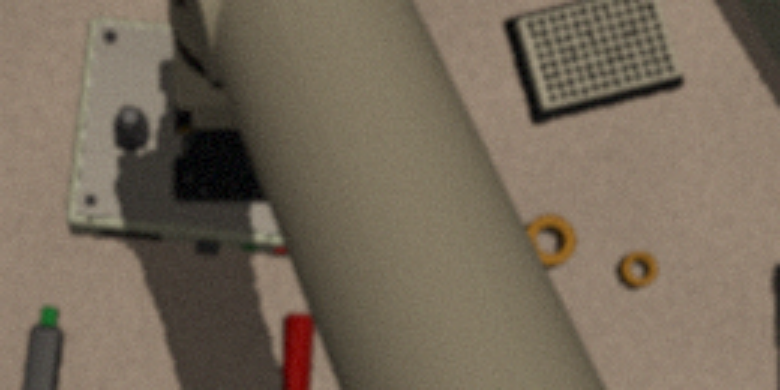

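The spacer is still at (443,240), its right edge unmoved; its left edge is hidden by the arm. So the fingers never touched it. I'll go back, checking the pose at each step.

```bash
python3 - <<'E'
from h import *
fingers.gripper_to(.09,25); print("open",monitor.read_finger_gap())
robot.goto([.507,-.330,.12],down(np.pi/2)); print(monitor.read_ee_pos(),monitor.read_contact_force())
c=viewer.camera_params("wrist"); p,d=viewer.capture("wrist"); cv2.imwrite("pics/w2.png",p[:,:,::-1])
hsv=cv2.cvtColor(p,cv2.COLOR_RGB2HSV); m=(hsv[...,0]>8)&(hsv[...,0]<28)&(hsv[...,1]>110); m[300:]=0
for q,s in blobs(m,200): print(q,s,ray(c,s[0]+s[2]/2-.5,s[1]+s[3]/2-.5,.026).round(4))
robot.line_to([.507,-.330,.004],max_speed=.12); print(monitor.read_ee_pos(),monitor.read_tcp_rot(),monitor.read_contact_force())
p,d=viewer.capture("wrist"); cv2.imwrite("pics/w3.png",p[:,:,::-1])
for g in (.05,.043,.040):
    fingers.gripper_to(g,25); print(monitor.read_finger_gap(),monitor.read_grip_force(),monitor.read_contact_force())
    if monitor.read_grip_force()>5: break
print(monitor.read_time_s())
E
```

```text
open 0.09022783647209481
[ 0.50856394 -0.3278557   0.12073339] [-0.12254358  0.69915884 -0.43579327]
[349.37637969 112.16997792] [330  92  40  41 906] [ 0.5272 -0.2408  0.026 ]
[320.16971983 229.47036638] [ 294  201   54   57 1856] [ 0.5063 -0.3286  0.026 ]
[ 0.50782074 -0.33024226  0.00482931] [7.07076671e-01 7.07136487e-01 2.18255980e-04 7.22568982e-04] [ 0.61649281  0.23411424 -0.67206972]
0.049970342981880224 0.0 [ 0.37827657 -0.33958437 -0.27216789]
0.04328128284894366 0.0 [-0.10361606  1.04845997  0.26588326]
0.04022140194223849 0.0 [ 0.07905742  0.04411277 -0.24332359]
12.4083
```

```bash
python3 - <<'E'
from h import *
p,d=viewer.capture("wrist"); a=cv2.imread("pics/w3.png")
cv2.imwrite("pics/w34.png",np.hstack([a[60:460,130:530],p[60:460,130:530,::-1]]))
print(monitor.read_ee_pos(),monitor.read_finger_gap(),viewer.camera_params("wrist")["camera_from_world"].tolist())
E
```

```text
[ 0.50701127 -0.33003342  0.00402781] 0.04015335415392913 [[0.9999984633319016, -0.0004889482777009711, -0.0016835270774182235, -0.5058202265819031], [-2.4757834748575283e-05, -0.9641614137229298, 0.26531635395288644, -0.3015944717662758], [-0.0017529178213155497, -0.26531590456922377, -0.964159944232143, 0.12291309612622166], [0.0, 0.0, 0.0, 1.0]]
```

View pics/w34.png

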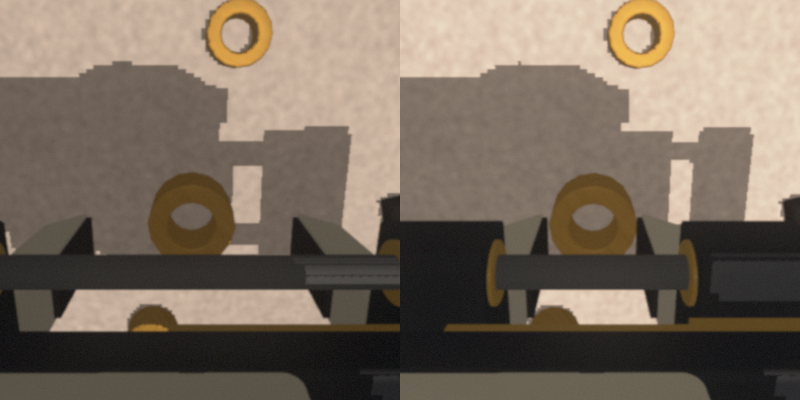

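The spacer is 44 mm but sits clear of the 40 mm finger gap. The visible fingertip corners scale to about 0.17 m depth, well short of the claimed TCP. I'll check the depth image directly.

```bash
python3 - <<'E'
from h import *
c=viewer.camera_params("wrist"); p,d=viewer.capture("wrist"); P=cloud(c,d)
for n,(u,v) in dict(bench=(180,200),ringtop=(322,262),ringside=(322,243),ringL=(286,280),tipL=(273,283),tipLb=(262,300),inL=(283,300),tipR=(372,283),tipRb=(385,300),bench2=(300,255)).items(): print(n,d[v,u],P[v,u].round(4))
print(np.round(d[270:320:6,236:296:6],3))
E
```

```text
bench 0.20062946 [ 0.4302 -0.2923 -0.0009]
ringtop 0.18257278 [ 0.5058 -0.3183  0.0248]
ringside 0.18286683 [ 0.5058 -0.3095  0.0221]
ringL 0.18463929 [ 0.4882 -0.3275  0.0252]
tipL 0.16209981 [ 0.4848 -0.3203  0.0466]
tipLb 0.14209133 [ 0.4833 -0.3188  0.067 ]
inL 0.18908194 [ 0.4863 -0.3388  0.0237]
tipR 0.16201268 [ 0.5274 -0.3203  0.0466]
tipRb 0.14101894 [ 0.5295 -0.3184  0.0679]
bench2 0.18101837 [ 0.4953 -0.3145  0.0254]
[[0.21  0.212 0.211 0.209 0.211 0.212 0.211 0.211 0.184 0.183]
 [0.21  0.213 0.213 0.213 0.213 0.165 0.212 0.212 0.184 0.184]
 [0.213 0.214 0.158 0.159 0.159 0.16  0.163 0.213 0.185 0.186]
 [0.152 0.153 0.154 0.153 0.153 0.153 0.158 0.214 0.186 0.186]
 [0.147 0.147 0.147 0.147 0.147 0.151 0.151 0.215 0.186 0.187]
 [0.142 0.142 0.143 0.141 0.141 0.146 0.153 0.214 0.187 0.187]
 [0.137 0.136 0.136 0.137 0.136 0.141 0.152 0.217 0.216 0.189]
 [0.132 0.132 0.133 0.131 0.135 0.135 0.152 0.218 0.219 0.19 ]
 [0.086 0.087 0.086 0.086 0.087 0.086 0.087 0.086 0.086 0.086]]
```

The depth image settles it: both fingertips are at z≈0.043 while the TCP reads 0.004. The true tips therefore end about 38.5 mm short of the reported TCP along the tool axis, with no sideways offset. I'll apply that correction to everything that follows, and descend while watching the force.

```bash
cat >> h.py <<'E'
OFF=.0385  # true fingertips lie this far behind the reported TCP
def tip(p,q): return np.array(p)+OFF*R.from_quat(q).apply([0,0,1])  # TCP command that puts true tips at p
E
python3 - <<'E'
from h import *
q=down(np.pi/2)
fingers.gripper_to(.065,25)
for z in (.02,.010,.006):
    robot.line_to(tip([.507,-.330,z],q),max_speed=.08); f=monitor.read_contact_force(); print(z,monitor.read_ee_pos(),f)
    if f[2]>6: break
fingers.gripper_to(.03,25); print(monitor.read_finger_gap(),monitor.read_grip_force(),monitor.read_contact_force())
robot.line_to(tip([.507,-.330,.17],q),max_speed=.25); robot.dwell(.1)
print(monitor.read_finger_gap(),monitor.read_grip_force(),monitor.read_contact_force(),monitor.read_time_s())
# shaft and nipple from saved wrist views
for i in (0,1):
    z=np.load(f"pics/n{i}.npz"); P=cloud(z,z["d"]); H=P[...,2]; ok=z["d"]>.05; ok[270:]=0
    m=ok&(H>.055)&(P[...,0]>.5)&(P[...,0]<.68)
    for c_,s in blobs(m,30):
        k=np.zeros_like(m); k[s[1]:s[1]+s[3],s[0]:s[0]+s[2]]=1; Q=P[m&k]; print(i,c_.round(1),s,Q.mean(0).round(4),Q.max(0).round(4))
    for lo,hi in ((.108,.116),(.072,.078)):
        Q=P[ok&(H>lo)&(H<hi)&(P[...,1]>-.03)]; 
        if len(Q): print("  shaft",lo,len(Q),Q.mean(0).round(4),((Q.min(0)+Q.max(0))/2).round(4),(np.ptp(Q,axis=0)).round(4))
    Q=P[ok&(H>.044)&(H<.054)]; print("  deck",cv2.minAreaRect(Q[:,:2].astype(np.float32)*1000), Q.mean(0))
E
```

```text
0.02 [ 0.50638334 -0.32942645 -0.01950496] [-1.09862862 -0.11879119 -0.27090039]
0.01 [ 0.50649866 -0.32971942 -0.02912934] [-0.04952344 -0.4097957   0.67256381]
0.006 [ 0.50682969 -0.32999572 -0.03265486] [ 0.35545593 -0.62709474 -0.4520988 ]
0.043131172478390885 24.99995562247932 [-0.09782749 -0.01250129  0.93243032]
0.04292061992203081 24.999605789780617 [ 0.21595675 -0.01545616 -1.87364484] 15.5
0 [333.1 117.2] [ 305   63   63  106 4384] [ 0.587  -0.0991  0.0843] [ 0.6164 -0.0611  0.1074]
  deck ((590.5579223632812, -73.0051498413086), (148.60092163085938, 170.4907989501953), 84.76077270507812) [ 0.5930247  -0.06743061  0.04885008]
1 [336.1 131.9] [ 318  113   37   38 1091] [0.5897 0.0205 0.0927] [0.6051 0.0353 0.1136]
1 [334.4 252.2] [ 308  227   55   43 1649] [ 0.5896 -0.0803  0.0808] [ 0.6164 -0.0604  0.0997]
  shaft 0.108 401 [0.5904 0.0203 0.1106] [0.5899 0.0203 0.1108] [0.0161 0.0168 0.0056]
  shaft 0.072 505 [0.589  0.0206 0.0739] [0.5904 0.0207 0.0741] [0.0295 0.0292 0.004 ]
  deck ((595.1702880859375, -26.586166381835938), (178.35194396972656, 169.5323028564453), 84.10851287841797) [ 0.59501952 -0.01645157  0.04887707]
```

The spacer is gripped (43 mm, 25 N). The shaft axis is at (0.590,0.020), top about 0.113 and shoulder about 0.074, matching the given heights. Next: carry it over and lower it with force checks.

```bash
python3 - <<'E'
from h import *
q=down(np.pi/2); x,y=.5906,.0195
robot.line_to(tip([x,y,.16],q),max_speed=.25)
robot.line_to(tip([x,y,.123],q),max_speed=.12); robot.dwell(.15); f0=np.array(monitor.read_contact_force()); print(f0,monitor.read_ee_pos())
for z in (.117,.111,.106,.101,.096,.091,.087,.084,.082,.081,.080):
    robot.line_to(tip([x,y,z],q),max_speed=.06); f=np.array(monitor.read_contact_force())-f0; print(z,(monitor.read_ee_pos()[2]+OFF).round(4),f.round(1))
    if np.abs(f).max()>7: break
print(monitor.read_time_s())
E
```

```text
[-0.71623668 -0.71697189 -2.30229818] [0.59131443 0.01967998 0.08530832]
0.117 0.1168 [ 0.8 -0.4 -0.5]
0.111 0.1108 [ 2.1  1.9 -0.5]
0.106 0.1058 [ 3.3  2.7 -1.7]
0.101 0.1008 [ 4.1  3.2 -2.9]
0.096 0.0957 [ 5.1  4.  -3. ]
0.091 0.0906 [ 5.1  4.7 -0.9]
0.087 0.0865 [ 5.   5.7 -1.1]
0.084 0.0835 [4.9 4.7 0.1]
0.082 0.0816 [4.6 5.4 1.4]
0.081 0.0811 [3.6 5.1 3.6]
0.08 0.081 [ 0.1  5.3 12.2]
20.45
```

The spacer is seated: the force rises at tip z=0.081, which puts its underside at 0.075. Release, back off, confirm from the wrist camera, and head to the coupler while computing the nipple geometry.

```bash
python3 - <<'E'
from h import *
q=down(np.pi/2); x,y=.5906,.0195
fingers.gripper_to(.06,25); robot.dwell(.1); print(monitor.read_finger_gap())
robot.line_to(tip([x,y,.15],q),max_speed=.2)
robot.line_to(tip([x,y-.06,.17],q),max_speed=.25); robot.dwell(.1)
c=viewer.camera_params("wrist"); p,d=viewer.capture("wrist"); cv2.imwrite("pics/s1.png",p[:,:,::-1]); P=cloud(c,d); H=P[...,2]
m=(np.hypot(P[...,0]-.59,P[...,1]-.02)<.035)&(H>.058); Q=P[m]; t=Q[(Q[:,2]>.092)&(Q[:,2]<.106)]; r=np.hypot(t[:,0]-.59,t[:,1]-.02)
t=t[r>.0125]; print("spacer top z",np.percentile(t[:,2],[5,50,95]).round(4),((t.min(0)+t.max(0))/2).round(4),np.ptp(t,axis=0).round(4))
# nipple
z=np.load("pics/n0.npz"); P=cloud(z,z["d"]); H=P[...,2]; im=cv2.imread("pics/n0.png"); hsv=cv2.cvtColor(im,cv2.COLOR_BGR2HSV)
box=np.zeros(H.shape,bool); box[55:175,295:375]=1
Rn=R.from_euler('z',-.0987)*R.from_euler('y',-.42)
L=Rn.inv().apply(P.reshape(-1,3)).reshape(P.shape)  # nipple-aligned coords
m=box&(H>.055)&(z["d"]>.05); zl=L[...,2]; top=zl[m].max(); print("zl pct",np.percentile(zl[m],[50,90,97,99,100]).round(4))
for a,b in ((.002,.0),(.004,.002),(.008,.004),(.012,.008),(.020,.014)):
    k=m&(zl<=top-b)&(zl>top-a-1e-6); Q=L[k]; print(a,len(Q),((Q.min(0)+Q.max(0))/2).round(4),np.ptp(Q,axis=0).round(4), Q.mean(0).round(4))
org=box&(hsv[...,0]<14)&(hsv[...,1]>150)
for q_,s in blobs(org,20):
    k=np.zeros_like(m); k[s[1]:s[1]+s[3],s[0]:s[0]+s[2]]=1; Q=L[org&k&m]; print("orange",q_.round(1),s,Q.mean(0).round(4), P[org&k&m].mean(0).round(4))
br=box&(hsv[...,0]>=14)&(hsv[...,0]<28)&(hsv[...,1]>110)
for q_,s in blobs(br,40):
    k=np.zeros_like(m); k[s[1]:s[1]+s[3],s[0]:s[0]+s[2]]=1; Q=L[br&k&m]; print("brass",q_.round(1),s,((Q.min(0)+Q.max(0))/2).round(4),np.ptp(Q,axis=0).round(4),Q.mean(0).round(4))
cv2.imwrite("pics/nc.png",cv2.resize(im[50:180,290:390],None,fx=4,fy=4,interpolation=2))
robot.goto(tip([.4995,.235,.17],down(np.pi/2)),down(np.pi/2)); robot.dwell(.1)
c=viewer.camera_params("wrist"); p,d=viewer.capture("wrist"); cv2.imwrite("pics/k1.png",p[:,:,::-1]); np.savez("pics/k1.npz",d=d,**c); print(monitor.read_time_s())
a=cv2.imread("pics/nc.png"); b=cv2.resize(cv2.imread("pics/s1.png")[40:270,230:430],None,fx=1,fy=1); e=p[0:300,180:380,::-1]
W=np.zeros((520,800,3),np.uint8); W[:520,:400]=a; W[:230,400:600]=b; W[:300,600:800]=e; cv2.imwrite("pics/W.png",W)
E
```

```text
0.05977563827541268
spacer top z [0.0983 0.0998 0.1009] [0.5895 0.0187 0.0973] [0.0437 0.0433 0.01  ]
zl pct [-0.1599 -0.1498 -0.1431 -0.1409 -0.1392]
0.002 70 [ 0.5712 -0.0414 -0.1402] [0.008  0.0079 0.002 ] [ 0.5712 -0.0416 -0.1406]
0.004 66 [ 0.5722 -0.0418 -0.1422] [0.0092 0.0104 0.002 ] [ 0.5725 -0.0417 -0.1422]
0.008 122 [ 0.5715 -0.0416 -0.1452] [0.0129 0.0136 0.004 ] [ 0.5733 -0.0417 -0.1452]
0.012 384 [ 0.5712 -0.0417 -0.1493] [0.0149 0.0755 0.0038] [ 0.5718 -0.0388 -0.1499]
0.02 925 [ 0.5709 -0.0417 -0.1562] [0.0314 0.0754 0.006 ] [ 0.5738 -0.0406 -0.1558]
orange [324.5  78.4] [316  71  18  15 236] [ 0.5717 -0.0142 -0.1525] [ 0.5799 -0.0717  0.0938]
orange [317.7 153.7] [310 147  16  14 192] [ 0.5717 -0.0688 -0.1523] [ 0.5745 -0.126   0.094 ]
brass [325.7 117.5] [306  98  36  40 690] [ 0.5718 -0.0416 -0.153 ] [0.0298 0.0288 0.0164] [ 0.574  -0.0415 -0.156 ]
23.3917
```

View pics/W.png

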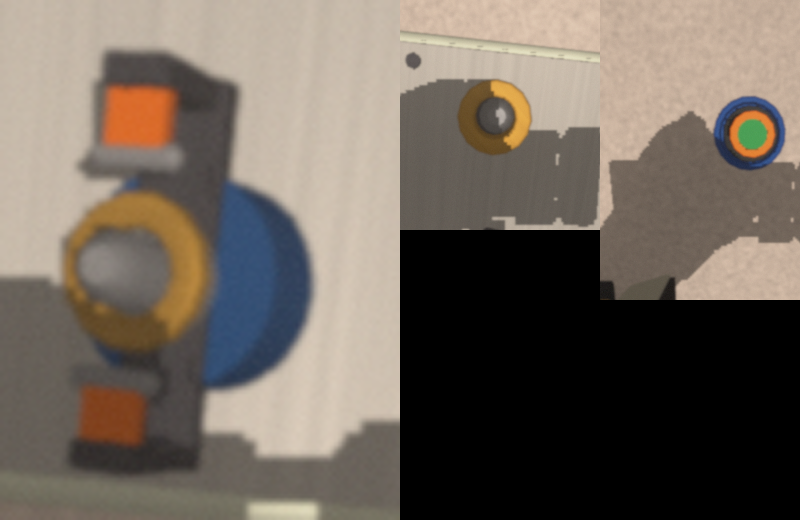

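The picture shows the brass ring around the shaft on the shoulder: its top measures 0.0998 against 0.101 expected, so it is flush. On the left are the nipple's stud, collar and two catches, and on the right the coupler end at about (752,133) in its blue stand. The nipple's axis comes out the same from the tip, the collar and the catch midpoints. Now to grasp the coupler and check which wrist spins are reachable at the nipple.

```bash
cat >> h.py <<'E'
Rn=R.from_euler('z',-.0987)*R.from_euler('y',-.42)
TIP=Rn.apply([.5713,-.0416,-.1398])+[.001,.001,0]
def nq(k): return (Rn*R.from_quat([1,0,0,0])*R.from_euler('z',k)).as_quat()
def nmouth(mz,g=.041,dx=0,dy=0): return TIP+Rn.apply([dx,dy,mz-.041+g-OFF])  # TCP for coupler mouth at nipple z=mz, tips at coupler z=g
E
python3 - <<'E'
from h import *
print("TIP",TIP.round(4))
lim=np.array([[-2.88,2.88],[-.31,2.03],[-1.54,1.56],[.2,2.42],[-1.41,4.55],[.19,2.02],[-2.57,2.57]])
for k in np.arange(-4,4)*np.pi/4:
    o=[]
    for mz in (.08,.014):
        j=kin.solve_ik(nmouth(mz),nq(k)); o.append(None if j is None else (np.minimum(j-lim[:,0],lim[:,1]-j).min().round(2),np.abs(j-monitor.read_joint_positions()).max().round(2)))
    print(round(k,2),o)
z=np.load("pics/k1.npz"); P=cloud(z,z["d"]); im=cv2.imread("pics/k1.png"); hsv=cv2.cvtColor(im,cv2.COLOR_BGR2HSV); ok=z["d"]>.05; ok[260:]=0
m=ok&(P[...,2]>.08)&(P[...,2]<.1); Q=P[m]; print("coupler top",((Q.min(0)+Q.max(0))/2).round(4),np.ptp(Q,axis=0).round(4),Q.mean(0).round(4))
b=ok&(hsv[...,0]>100)&(hsv[...,0]<130)&(hsv[...,1]>120)&(P[...,2]>.009)&(P[...,2]<.02); Q=P[b]; print("stand",((Q.min(0)+Q.max(0))/2).round(4),np.ptp(Q,axis=0).round(4))
E
```

```text
TIP [ 0.5727 -0.0974  0.1053]
-3.14 [(np.float64(0.22), np.float64(1.8)), (np.float64(0.23), np.float64(1.52))]
-2.36 [(np.float64(0.22), np.float64(1.17)), (np.float64(0.19), np.float64(0.83))]
-1.57 [(np.float64(0.21), np.float64(0.74)), (np.float64(0.15), np.float64(0.68))]
-0.79 [(np.float64(0.21), np.float64(0.74)), (np.float64(0.11), np.float64(0.71))]
0.0 [(np.float64(0.22), np.float64(1.17)), (np.float64(0.08), np.float64(1.22))]
0.79 [(np.float64(0.06), np.float64(1.61)), (np.float64(0.03), np.float64(1.64))]
1.57 [(np.float64(0.05), np.float64(3.12)), (np.float64(0.24), np.float64(2.96))]
2.36 [(np.float64(0.15), np.float64(2.42)), (np.float64(0.24), np.float64(2.23))]
coupler top [0.5058 0.3041 0.0871] [0.0269 0.0272 0.0063] [0.5056 0.3046 0.0875]
stand [0.5053 0.3044 0.0122] [0.0545 0.054  0.0062]
```

```bash
python3 - <<'E'
from h import *
q=down(np.pi/2); x,y=.5066,.3050
fingers.gripper_to(.07,60)
robot.line_to(tip([x,y,.11],q),max_speed=.25); robot.line_to(tip([x,y,.045],q),max_speed=.12); robot.dwell(.1)
print(monitor.read_ee_pos(),monitor.read_contact_force())
fingers.gripper_to(.015,60); print(monitor.read_finger_gap(),monitor.read_grip_force(),monitor.read_contact_force())
robot.line_to(tip([x,y,.17],q),max_speed=.25); print(monitor.read_finger_gap(),monitor.read_contact_force(),monitor.read_time_s())
robot.goto(nmouth(.085),nq(-np.pi/2)); robot.dwell(.3)
print(monitor.read_finger_gap(),monitor.read_contact_force(),(monitor.read_ee_pos()-nmouth(.085)).round(4),monitor.read_time_s())
c=viewer.camera_params("wrist"); p,d=viewer.capture("wrist"); p2,_=viewer.capture("scene")
np.savez("pics/a1.npz",d=d,**c); cv2.imwrite("pics/a1.png",p[:,:,::-1])
W=np.zeros((480,800,3),np.uint8); W[:,:400]=p[:,120:520]; W[:400,400:]=cv2.resize(p2[190:340,255:405],(400,400),interpolation=2); cv2.imwrite("pics/a.png",W[:,:,::-1])
E
```

```text
[0.50728911 0.30557982 0.00748256] [ 0.33377331  0.99683015 -0.52076719]
0.027186129595913565 60.23519346545072 [0.84258123 0.31402063 1.28116755]
0.027498001657170246 [ 0.30172606 -0.20736669 -2.45116281] 26.5333
0.027509940791800275 [ 0.78456618  0.20059734 -1.53031308] [ 0.0003  0.0009 -0.    ] 28.3167
```

View pics/a.png

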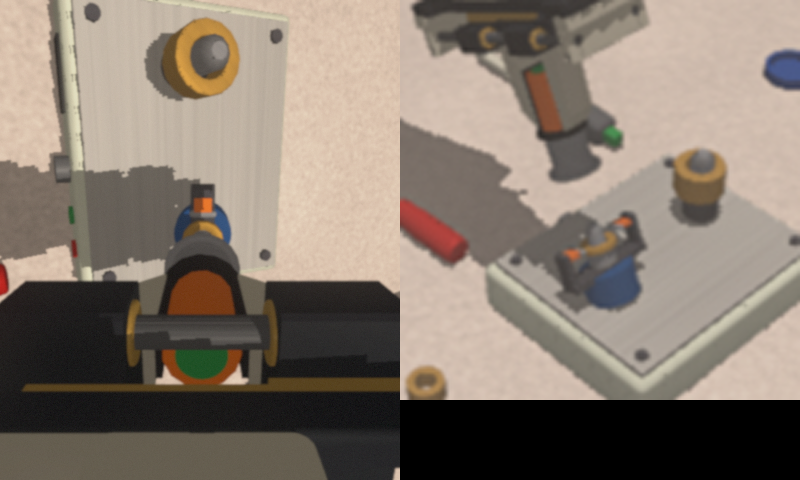

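The wrist view shows the coupler in line with the nipple (both near column 202), and the scene view shows the spacer seated on the shoulder. Now to press along the nipple's axis in small steps with force checks.

```bash
cat > press.py <<'E'
from h import *
import sys
g=.042
def step(mz,dx=0,dy=0,v=.05):
    robot.line_to(nmouth(mz,g,dx,dy),max_speed=v)
    return Rn.inv().apply(monitor.read_contact_force()), Rn.inv().apply(monitor.read_ee_pos()-nmouth(mz,g,dx,dy))*1000
E
python3 - <<'E'
from press import *
step(.050,v=.12); robot.dwell(.2); f0=Rn.inv().apply(monitor.read_contact_force()); print("f0",f0.round(1))
np.save("f0.npy",f0)
for mz in (.044,.041,.039,.037,.035,.033,.031,.029,.027):
    f,e=step(mz); f=f-f0; print(mz,f.round(1),e.round(1))
    if np.hypot(f[0],f[1])>9 or f[2]>14: break
print(monitor.read_time_s(),monitor.read_finger_gap())
E
```

```text
f0 [-0.4 -0.3 -2.1]
0.044 [-0.7 -0.6  0.1] [-0.  -0.1  0.1]
0.041 [-0.2  0.5 -0.7] [-0.1  0.  -0. ]
0.039 [-0.6 -0.1  0.7] [-0.1  0.  -0.1]
0.037 [-0.1 -0.7 -0.3] [-0.1  0.  -0.1]
0.035 [-1.7  1.1  0.3] [-0.1  0.1 -0.1]
0.033 [-1.3 -0.1  0.2] [-0.1  0.  -0.1]
0.031 [-0.9 -0.2 -0.8] [-0.1  0.  -0.1]
0.029 [-0.4  0.3  0.9] [-0.1  0.  -0.1]
0.027 [-0.8  0.4  5.8] [ 0.5 -0.1  0.2]
31.3167 0.026982781495523963
```

```bash
python3 - <<'E'
from press import *
f0=np.load("f0.npy")
for mz in (.025,.023,.021,.0195,.018,.0165,.0155,.0145,.0135,.0125):
    f,e=step(mz); f=f-f0; print(mz,f.round(1),e.round(1))
    if np.hypot(f[0],f[1])>14 or f[2]>30 or (mz<.0157 and f[2]>19): break
robot.dwell(.3); print((Rn.inv().apply(monitor.read_contact_force())-f0).round(1),monitor.read_time_s(),monitor.read_finger_gap())
p,d=viewer.capture("scene"); p2,_=viewer.capture("wrist")
W=np.zeros((480,800,3),np.uint8); W[:,:400]=p2[:,120:520]; W[:400,400:]=cv2.resize(p[200:320,275:395],(400,400),interpolation=2); cv2.imwrite("pics/b.png",W[:,:,::-1])
E
```

```text
0.025 [ 0.4 -0.3  1.7] [ 0.5 -0.   0. ]
0.023 [ 1.3 -0.5  0.7] [ 0.5 -0.  -0.1]
0.021 [ 2.9 -0.6 -5.2] [ 0.4  0.  -0.3]
0.0195 [ 1.2 -0.2  1.8] [ 0.4 -0.   0.1]
0.018 [ 2.  -0.7  8.1] [0.4 0.  0.2]
0.0165 [1.1 0.7 7.9] [ 0.5 -0.   0.3]
0.0155 [ 1.2 -0.9  9.8] [ 0.5 -0.   0.3]
0.0145 [ 1.1 -0.2 10.1] [ 0.4 -0.   0.4]
0.0135 [ 1.4 -0.3 10.4] [0.5 0.  0.4]
0.0125 [ 0.8  0.  11.3] [ 0.5 -0.   0.4]
[ 0.9 -1.3 11.1] 34.1167 0.027037221065625224
```

View pics/b.png

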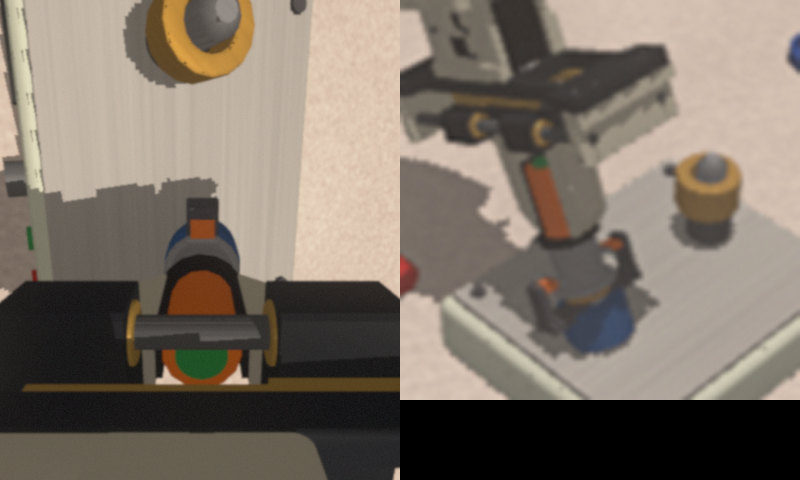

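The catches snapped in at mouth z≈21 mm (a 5 N pull), and the spring now reads about 11 N. The picture shows the coupler square on the nipple, with the catches over its lip. I'll press on to the hard stop and then hand in.

```bash
python3 - <<'E'
from press import *
f0=np.load("f0.npy")
for mz in (.0118,.0111,.0104,.0097,.009):
    f,e=step(mz); f=f-f0; print(mz,f.round(1),e.round(1))
    if f[2]>17: break
robot.dwell(.4); f=Rn.inv().apply(monitor.read_contact_force())-f0; print(f.round(1),monitor.read_time_s(),monitor.read_finger_gap(),monitor.read_grip_force())
if 9<f[2]<40: print(workorder.finish_job())
E
```

```text
0.0118 [-0.9  0.4 20.8] [ 0.5 -0.1  1. ]
[-1.6  0.5 21.6] 34.8667 0.027298671251532493 62.386901458958164
the job is handed in; nothing more can be done
None
```

The job is handed in at 34.9 s: the spacer sits flush on the shaft shoulder and is released, and the coupler is snapped in and held against the collar's hard stop at about 21 N. The first spacer grasp closed on air because the true fingertips end about 38 mm short of the reported TCP.

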